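# Set the stirrer speed to the green mark

## Task

Two white laboratory stirrers stand on the bench, and one of them has an amber bottle with a blue cap on its plate. Turn the black speed knob of that stirrer clockwise until its white pointer line points at the green mark on the dial, then let go. Leave the bottle standing on its plate and do not change the setting of the empty stirrer.

Things in the scene. Friction and masses are not known exactly. Their poses are not given: they have to be found in the camera images.
- speed (a joint): Angle (rad) of the speed knob of the stirrer with the bottle: grows as it turns clockwise seen from above, range 0 to 4.71, starts at 0.15 to 0.8, reads 1.571 with the white pointer exactly at the green mark (16 x 7 mm, 33 mm from the axis, on the far left of the round pale 84 mm dial seen from the robot). Constant friction 0.04 N m, no clicks or spring: it stays where left.
- speed_grip (a point): Grip point of that knob, on its vertical axis, in its upright black bar (42 long, 14 wide, 32 mm tall, on a 44 mm round skirt): 9 mm below the bar's top, 21 mm above the skirt, about 115 mm above the bench. Axes turn with the knob: x along the bar, y across its 14 mm width, z up. The white pointer line runs from the middle of the bar's top to its -x end. Nothing else rises within 70 mm of the axis.
- bottle_mid (a point): Centre, half-way up, of the closed amber bottle with blue cap (66 mm across, 120 tall) standing loose on the round plate of the stirrer to be set, 138 to 159 mm beyond its knob's axis; z up. Two like bottles stand on the bench at the back. The white stirrers (280 long, 165 wide, flat top 80 mm above the bench) are fixed; the knob is at the end nearest the robot.
- spare_speed_tip (a point): Outer end of the white pointer line on the knob of the other stirrer, of the same make (with a green mark too) but with an empty plate: on top of its bar, 21 mm out from the knob's axis. Not to be turned.

How it is judged (in metres and radians):
At the end, for the whole second after the job is handed in: The knob of the stirrer with the bottle is at rest with its pointer within 0.2 rad (11 degrees) of the green mark (joint value 1.571); the bottle stands upright within 20 mm of where it was; the pointer tip of the empty stirrer's knob is within 6 mm of where it was (value of joint speed between 1.371 and 1.771 rad and velocity of joint speed between -0.05 and 0.05 rad/s and distance of bottle_mid from where it was at the start of the episode below 0.02 m and angle between bottle_mid's own z axis and vertical below 0.15 rad and distance of spare_speed_tip from where it was at the start of the episode below 0.006 m); the robot touches nothing.
It fails at once if the bottle is pushed more than 20 mm or tipped (not (distance of bottle_mid from where it was at the start of the episode below 0.02 m and angle between bottle_mid's own z axis and vertical below 0.15 rad)).
It fails at once if the empty stirrer's knob is turned (its pointer tip moves more than 6 mm) (distance of spare_speed_tip from where it was at the start of the episode above 0.006 m).
It also fails if it takes over 32 s, if anything falls off the work surface, if the arm or the gripper's body presses on something with over 40 N, if the wrist force passes 120 N, or if a joint passes its speed limit or range.

## Robot

A 6-joint arm with a two-finger parallel gripper is mounted at the origin on the work surface. World frame = base frame: x ahead of the robot, y to its left, z up, the work surface at z = 0. Lengths are in mm, angles in rad, forces in N, time in s.
With the tool pointing down it reaches from about 275 to 750 mm from the base axis. Payload 10.2 kg.
Tool frame: the origin (TCP) lies midway between the tips of the shut fingers; the grasp point (between the pads) lies 19 mm behind it; z points along the fingers, y is the line along which they close (so a half turn about z gives the same grasp; the last joint's range is limited). The gripper opens to 85 mm and grips with 20 to 120 N. Pads are 22 mm wide; open, the fingers measure 114 mm over their backs; the gripper's body (76 mm by 85 mm) begins 54 mm behind the grasp point. The pads swing forward as they close: fully open they stand 13 mm farther back than shut.
Start: joints at [1.114, 0.313, 1.498, -0, 1.331, -0.223], TCP at [121.642, 510.719, 231.294] pointing down, gripper open.
Joint ranges: [-2.94, 2.94], [-0.97, 2.17], [0.19, 2.56], [-1.23, 4.37], [0.02, 3.11], [-2.88, 2.88]. Speed limits (rad/s): [2.39, 2.39, 3.01, 3.14, 3.14, 3.14].

## Interface

Orientations are given as a unit quaternion [w, x, y, z].
In Python, from rig import sense, capture, finish_job, find_in, place_of gives the robot as it stands. The module is installed in compiled form; this text tells all that it offers.
- The arm moves only by the shell command python3 -m jog 'ROWS' [FORCE]. ROWS is JSON, a list of rows, each an object of numbers: "tx", "ty", "tz": the shift along the tool's x, y, z in mm; "ax", "ay", "az": the turn, a rotation vector about the tool's x, y, z in rad; "jaw": the closure, from -1 (fully open) to 1 (shut), so that 0 is half open. In form: [{"tx": .., "ty": .., "tz": .., "ax": .., "ay": .., "az": .., "jaw": ..}, ...]. A call has 1 to 5 rows; each row shifts and turns the commanded pose from where the row before left it, along the tool's axes as they then stand; what a row does not reach is not made up. A row lasts 1/8 s, in which the tool goes at most 62.5 mm and 10.7 degrees, less where a joint would pass 70% of its speed; a pose out of reach is approached as far as the arm can. A call with a gripper value outside its range is refused whole. The fingers move at their own pace and stop on an object; FORCE is the grip in N (left out, the last holds). Time passes only in rows, so rows that do not move let the fingers close. It gives the time, the measured TCP pose, the force, the opening and the grip force at its end, in the units of the state.
- sense(): the state, without advancing time (a new reading comes with each control period).
- capture(name): name is "scene" or "top" or "wrist"; returns a dict with "color" (420x560x3 uint8, red, green, blue), "depth" (420x560 float32, mm along the optical axis (not along the pixel's ray), 0 where there is no reading), "fx", "fy", "cx", "cy" (pixels), "k1" (the pictures are not rectified: a ray, as slopes to the right and down, at radius r is drawn at 1 + k1 r^2 times it, then the intrinsics apply), "camera_from_world" (4x4, takes a point from world to camera coordinates); the wrist camera has in their place "mount" (4x4, takes a point from camera to tool coordinates, whose origin is the TCP and whose axes are the flange's). Camera axes: x right, y up, looking along -z (the intrinsics and any distortion apply to the point x, -y, -z); pixel columns grow to the right and rows downward; lengths in mm; the calibration is good to about 2 mm. A picture is of the moment at which its call begins: read the wrist's pose just before it.
- finish_job(): hands the job in; it is judged then, once.
Trained networks look in the newest picture that a camera, given by its name, has taken for a name from the list of things; names that differ only in an ending like _2 or _b are one class to them, and where a whole thing is asked for, a point or a joint stands for the part that bears it (a point fixed in the world has none). Each returns a list of dicts, best first, with "conf" (0 to 1); they miss things now and then, are a little off and sometimes report something else, mostly with a low value. They report only what shows in the picture. A call takes as long as a camera call.
- find_in(query, camera): "centre" ([column, row] in pixels, amid what is visible of it).
- place_of(query, camera): "centre" ([column, row] in pixels: a listed point, or the origin of a listed thing).
The state is a dict: "time_s": time; "joints": joint angles; "dq": joint speeds; "tau": joint torques, N m; "eef_pos": TCP position; "ee_rot": TCP orientation; "force": force on the tool from outside, world axes, zero at the start; "wrist_torque": the same for the moment, N m; "grip_width": opening from 0.0 (shut) to 1.0 (fully open); "grip_force": force on a finger pad.
Only numpy, scipy, OpenCV 4.12 (cv2) and the standard library are available. Lean on these libraries where they do the work, as an engineer would, in place of code of your own. Each camera call takes 0.05 s, during which the arm holds its last target. There are 200 camera calls.

## Working session

There is one attempt and no reset: what is moved stays moved. The work goes in short steps, Python scripts to look and compute and a shell command to move; the robot and the scene stay as the last step left them, time stands still between calls to the robot, and variables do not carry over. Pictures are saved under pics/ and viewed, at most 10 in all, crops included, and the job is handed in when it is done.

```bash
mkdir -p pics; cat > h.py <<'E'
import numpy as np,cv2
from rig import *
def ray(c,px):
    d=np.array([(px[0]-c['cx'])/c['fx'],(px[1]-c['cy'])/c['fy']]);u=d.copy()
    for _ in range(20):u=d/(1+c['k1']*(u@u))
    return np.array([u[0],-u[1],-1.])
def W(c,cam):
    if cam!='wrist':return np.linalg.inv(c['camera_from_world'])
    s=c['s'];q=s['ee_rot'];from scipy.spatial.transform import Rotation as R
    T=np.eye(4);T[:3,:3]=R.from_quat([q[1],q[2],q[3],q[0]]).as_matrix();T[:3,3]=s['eef_pos'];return T@c['mount']
def cap(n):
    s=sense();c=capture(n);c['s']=s;c['T']=W(c,n);return c
def atz(c,px,z):
    T=c['T'];d=T[:3,:3]@ray(c,px);o=T[:3,3];return o+d*(z-o[2])/d[2]
def dep(c,px):
    D=c['depth'][int(round(px[1])),int(round(px[0]))];return (c['T']@np.append(ray(c,px)*D,1))[:3]
def save(c,n):cv2.imwrite('pics/'+n,c['color'][:,:,::-1])
E
python3 - <<'E'
from h import *
s=sense();print(s)
for n in ['top','scene']:
    c=cap(n);save(c,n+'1.png')
    for q,z in [('speed_grip',115),('bottle_mid',146),('spare_speed_tip',124)]:
        for r in place_of(q,n)[:4]:print(n,q,r,atz(c,r['centre'],z).round(),dep(c,r['centre']).round())
E
```

```text
{'time_s': 0.0, 'joints': array([ 1.11358075e+00,  3.13469104e-01,  1.49843024e+00,  1.41408095e-05,
        1.33100257e+00, -2.23402182e-01]), 'dq': array([-1.46843919e-04,  3.56606398e-05, -9.72813047e-04,  9.54953764e-04,
        2.06235158e-04,  1.20581542e-03]), 'tau': array([ 7.84872955e-04, -4.12263358e+01, -2.59742957e+01, -1.60155100e-04,
        4.11458328e-03,  8.95432686e-05]), 'eef_pos': array([121.53124028, 510.47903195, 230.72787919]), 'ee_rot': array([-2.24973455e-04,  1.16642232e-01,  9.93173782e-01, -6.14793132e-04]), 'force': array([ 0.08835916, -0.75474808, -0.35992697]), 'wrist_torque': array([ 0.01847029, -0.03643702, -0.03223587]), 'grip_force': 0.0, 'grip_width': 1.0008550832713488}
top speed_grip {'centre': [170.0, 278.4], 'conf': 0.56} [497. 184. 115.] [497. 182. 123.]
top bottle_mid {'centre': [190.1, 186.9], 'conf': 0.58} [655. 146. 146.] [642. 137. 209.]
top spare_speed_tip {'centre': [380.9, 240.1], 'conf': 0.91} [ 562. -189.  124.] [ 567. -198.   82.]
scene bottle_mid {'centre': [363.9, 223.7], 'conf': 0.83} [652. 151. 146.] [672. 134. 178.]
scene spare_speed_tip {'centre': [204.6, 240.0], 'conf': 0.75} [ 557. -183.  124.] [ 556. -183.  123.]
```

```bash
python3 - <<'E'
import cv2
a=cv2.imread('pics/top1.png');cv2.imwrite('pics/top1c.png',cv2.resize(a[150:330,80:320],None,fx=3.3,fy=3.3,interpolation=2))
E
```

```text
(no output)
```

View pics/top1.png

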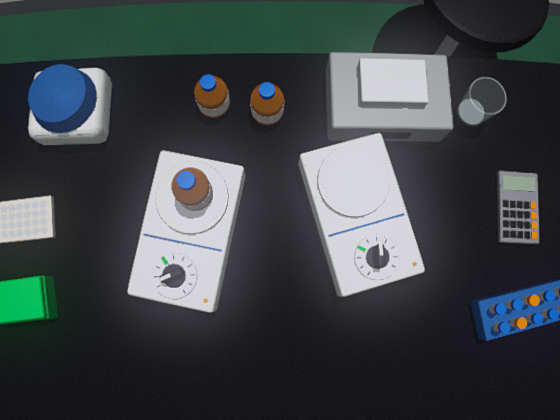

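View pics/top1c.png

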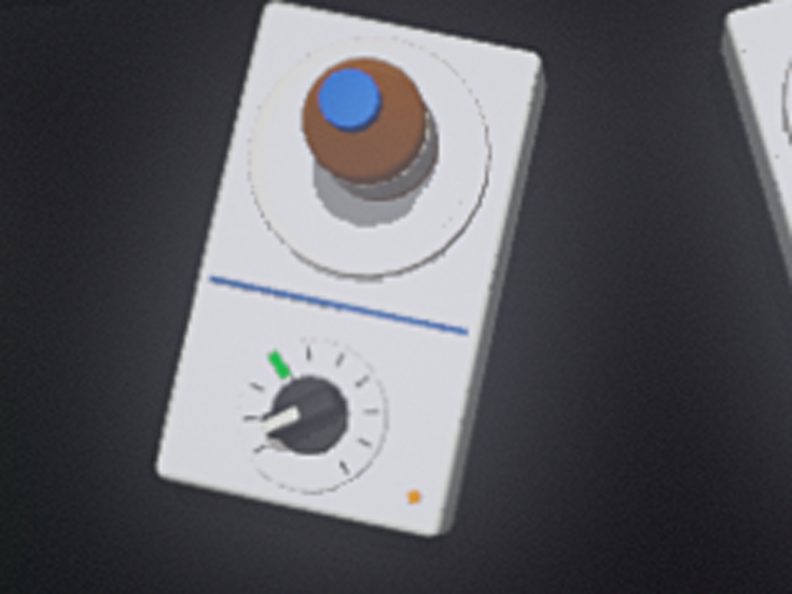

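The bottle is on the left stirrer. Its knob is near (174,276), with the pointer towards (162,280) and the green mark near (165,261).

```bash
cat >> h.py <<'E'
def knob(c,guess,half=50):
    """world: green centroid (z82), white line ends (z124), dark skirt centre"""
    im=c['color'].astype(int);hsv=cv2.cvtColor(c['color'],cv2.COLOR_RGB2HSV)
    u,v=map(int,guess);H,Wd=hsv.shape[:2];m=np.zeros((H,Wd),bool);m[max(0,v-half):v+half,max(0,u-half):u+half]=1
    g=m&(hsv[...,0]>45)&(hsv[...,0]<85)&(hsv[...,1]>110)&(hsv[...,2]>70)
    def cen(k):
        y,x=np.nonzero(k);return np.array([x.mean(),y.mean()])
    G=atz(c,cen(g),82)
    dark=(m&(hsv[...,2]<110)).astype(np.uint8)
    dark=cv2.morphologyEx(dark,cv2.MORPH_OPEN,np.ones((3,3),np.uint8))
    n,l,st,ce=cv2.connectedComponentsWithStats(dark);i=1+np.argmax(st[1:,4]);
    hull=cv2.convexHull(np.argwhere(l==i)[:,::-1].astype(np.int32))
    hm=np.zeros((H,Wd),np.uint8);cv2.fillPoly(hm,[hull],1);hm=cv2.dilate(hm,np.ones((3,3),np.uint8))
    wl=(hm>0)&(hsv[...,2]>150)&(hsv[...,1]<60)
    return G,st[i],ce[i],hull,wl
E
python3 - <<'E'
from h import *
c=cap('top');G,st,ce,h,wl=knob(c,(172,274),26)
print(G,st,ce,atz(c,ce,100)); print([atz(c,p[::-1],124).round(1).tolist() for p in np.argwhere(wl)])
print(atz(c,(161.8,280.3),124),atz(c,(169.4,274.8),124))
print(c['T'][:3,3],np.unique(c['depth'][265:285,165:185].round()))
w=cap('wrist');print(w['mount'].round(2),w['fx'])
E
```

```text
[531.74499779 201.7725472   82.        ] [163 265  22  22 367] [174.11989101 275.50408719] [502.77680355 179.48128041 100.        ]
[[521.9, 186.4, 124.0], [521.9, 184.6, 124.0], [521.9, 182.8, 124.0], [521.9, 172.1, 124.0], [521.9, 170.3, 124.0], [521.9, 168.6, 124.0], [521.9, 166.8, 124.0], [520.1, 189.9, 124.0], [520.1, 188.1, 124.0], [520.2, 166.8, 124.0], [520.2, 165.0, 124.0], [520.2, 163.2, 124.0], [518.4, 191.6, 124.0], [518.4, 189.9, 124.0], [518.4, 163.2, 124.0], [518.4, 161.4, 124.0], [516.6, 193.4, 124.0], [516.7, 161.4, 124.0], [516.7, 159.6, 124.0], [514.8, 195.2, 124.0], [514.8, 193.4, 124.0], [514.9, 159.6, 124.0], [514.9, 157.8, 124.0], [513.1, 195.1, 124.0], [513.2, 157.8, 124.0], [511.3, 196.9, 124.0], [511.4, 157.8, 124.0], [511.4, 156.0, 124.0], [509.5, 196.8, 124.0], [509.7, 156.0, 124.0], [507.8, 196.8, 124.0], [507.9, 155.9, 124.0], [506.1, 184.3, 124.0], [506.2, 155.9, 124.0], [504.3, 187.8, 124.0], [504.3, 186.1, 124.0], [504.3, 184.3, 124.0], [504.4, 155.9, 124.0], [502.6, 191.4, 124.0], [502.6, 189.6, 124.0], [502.6, 187.8, 124.0], [502.6, 186.0, 124.0], [
[... 973 characters left out ...]
189.3, 124.0], [483.3, 187.5, 124.0], [483.4, 164.5, 124.0], [481.6, 185.7, 124.0], [481.6, 183.9, 124.0], [481.7, 169.8, 124.0], [481.7, 168.0, 124.0], [481.7, 166.2, 124.0]]
[493.23301679 196.92088882 124.        ] [502.93815155 183.53992889 124.        ]
[ 460.85347236    3.6089841  1071.05050867] [  0. 934. 937. 938. 939. 940. 941. 942. 943. 944. 945. 946. 947. 948.
 949. 951. 953. 954. 955. 956. 957. 958. 959. 960. 961. 962. 963. 964.
 965. 966. 967. 968. 969. 970. 971. 972. 973. 974. 975. 976. 977. 978.
 979. 980. 981. 982. 984.]
[[   0.      0.96    0.3    75.59]
 [   1.     -0.     -0.      0.81]
 [   0.      0.3    -0.96 -141.77]
 [   0.      0.      0.      1.  ]] 317.9184994719491
```

```bash
R='{"tx":-44.7,"ty":-23.5}'; python3 -m jog '[{"tx":-44.7,"ty":-23.5},{"tx":-44.7,"ty":-23.5},{"tx":-44.7,"ty":-23.5},{"tx":-44.7,"ty":-23.5},{"tx":-44.7,"ty":-23.5}]'; python3 -m jog '[{"tx":-44.7,"ty":-23.5},{"tx":-44.7,"ty":-23.5},{"tx":-44.7,"ty":-23.5},{"tx":-44.7,"ty":-23.5},{"tx":-44.7,"ty":-23.5}]';  python3 -m jog '[{"az":0.17},{"az":0.17},{"az":0.17},{"az":0.17},{"az":0.17}]'; python3 -m jog '[{"az":0},{"az":0}]'
python3 - <<'E'
from h import *
c=cap('wrist');save(c,'w1.png');print(c['s']['eef_pos'],c['s']['ee_rot'])
for q in ['speed_grip','spare_speed_tip']:
    for r in place_of(q,'wrist')[:3]:print(q,r,atz(c,r['centre'],115).round(1))
E
```

```text
[121.65025849 510.70060938 231.26845872] [-9.54024207e-06  1.16639424e-01  9.93174327e-01 -3.36568779e-05]schema error: expected keys tx, ty, tz, ax, ay, az, jaw
schema error: expected keys tx, ty, tz, ax, ay, az, jaw
schema error: expected keys tx, ty, tz, ax, ay, az, jaw
schema error: expected keys tx, ty, tz, ax, ay, az, jaw
```

View pics/w1.png

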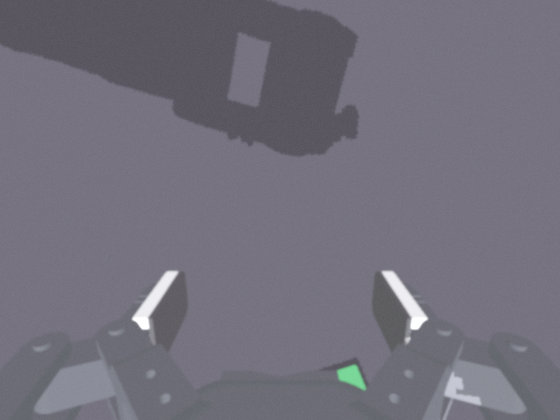

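Only the bench and the arm's shadow show. The fingers are at (165,310) and (405,310), and the arm has not moved because every row needs all the keys.

```bash
python3 -m jog '[{"tx":-44.7,"ty":-23.5,"tz":0,"ax":0,"ay":0,"az":0,"jaw":-1},{"tx":-44.7,"ty":-23.5,"tz":0,"ax":0,"ay":0,"az":0,"jaw":-1},{"tx":-44.7,"ty":-23.5,"tz":0,"ax":0,"ay":0,"az":0,"jaw":-1},{"tx":-44.7,"ty":-23.5,"tz":0,"ax":0,"ay":0,"az":0,"jaw":-1},{"tx":-44.7,"ty":-23.5,"tz":0,"ax":0,"ay":0,"az":0,"jaw":-1}]' && python3 -m jog '[{"tx":-44.7,"ty":-23.5,"tz":0,"ax":0,"ay":0,"az":0,"jaw":-1},{"tx":-44.7,"ty":-23.5,"tz":0,"ax":0,"ay":0,"az":0,"jaw":-1},{"tx":-44.7,"ty":-23.5,"tz":0,"ax":0,"ay":0,"az":0,"jaw":-1},{"tx":-44.7,"ty":-23.5,"tz":0,"ax":0,"ay":0,"az":0,"jaw":-1},{"tx":-44.7,"ty":-23.5,"tz":0,"ax":0,"ay":0,"az":0,"jaw":-1}]' && python3 -m jog '[{"tx":0,"ty":0,"tz":0,"ax":0,"ay":0,"az":0.17,"jaw":-1},{"tx":0,"ty":0,"tz":0,"ax":0,"ay":0,"az":0.17,"jaw":-1},{"tx":0,"ty":0,"tz":0,"ax":0,"ay":0,"az":0.17,"jaw":-1},{"tx":0,"ty":0,"tz":0,"ax":0,"ay":0,"az":0.17,"jaw":-1},{"tx":0,"ty":0,"tz":0,"ax":0,"ay":0,"az":0.17,"jaw":-1}]' && python3 -m jog '[{"tx":0,"ty":0,"tz":0,"ax":0,"ay":0,"az":0,"jaw":-1},{"tx":0,"ty":0,"tz":0,"ax":0,"ay":0,"az":0,"jaw":-1}]'
python3 - <<'E'
from h import *
c=cap('wrist');save(c,'w2.png');print(c['s']['eef_pos'],c['s']['ee_rot'])
for q in ['speed_grip','spare_speed_tip']:
    for r in place_of(q,'wrist')[:3]:print(q,r,atz(c,r['centre'],115).round(1))
E
```

```text
time_s: 1.27
eef_pos: [312.9, 343.4, 231.5]
ee_rot: [0.0, 0.117, 0.993, 0.0]
force: [1.9, -0.1, 0.1]
grip_width: 0.996
grip_force: 0.0
time_s: 1.9
eef_pos: [503.2, 177.3, 231.4]
ee_rot: [0.0, 0.117, 0.993, 0.0]
force: [1.1, 0.2, -0.3]
grip_width: 1.001
grip_force: 0.0
time_s: 2.52
eef_pos: [502.0, 178.5, 231.3]
ee_rot: [-0.0, 0.518, 0.855, -0.0]
force: [-0.3, -0.3, -0.9]
grip_width: 0.999
grip_force: 0.0
time_s: 2.78
eef_pos: [502.0, 178.6, 231.3]
ee_rot: [-0.0, 0.514, 0.858, -0.0]
force: [-1.4, -0.2, 0.3]
grip_width: 1.0
grip_force: 0.0
[502.04684349 178.55689563 231.28533352] [-3.04588716e-07  5.14357925e-01  8.57575609e-01 -1.05420465e-05]
speed_grip {'centre': [287.6, 208.3], 'conf': 0.78} [507.5 183.9 115. ]
```

View pics/w2.png

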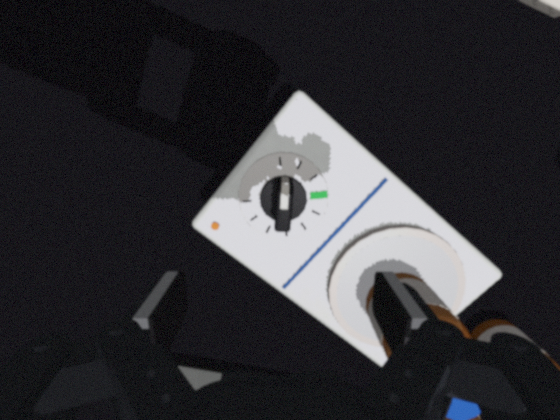

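The knob is central at about (285,202) with its bar nearly along the image's vertical, the pointer at the top end (286,180) and the green mark at (318,195). I'll zoom in to measure the bar angle.

```bash
python3 - <<'E'
from h import *
c=cap('wrist');im=c['color'][145:255,225:345]
cv2.imwrite('pics/w2c.png',cv2.resize(im[:,:,::-1],None,fx=5,fy=5,interpolation=2))
hsv=cv2.cvtColor(c['color'],cv2.COLOR_RGB2HSV);m=np.zeros(hsv.shape[:2],bool);m[150:250,230:345]=1
g=m&(hsv[...,0]>45)&(hsv[...,0]<85)&(hsv[...,1]>110)&(hsv[...,2]>70)
y,x=np.nonzero(g);print('green',x.mean(),y.mean(),atz(c,(x.mean(),y.mean()),81))
# bar top from depth
h=np.array([[dep(c,(u,v))[2] for u in range(260,312)] for v in range(170,240)])
t=np.argwhere((h>118)&(h<130));P=np.array([dep(c,(260+b,170+a)) for a,b in t])
r=cv2.minAreaRect(P[:,:2].astype(np.float32));print(len(P),P.mean(0),r)
d=np.linalg.svd(P[:,:2]-P[:,:2].mean(0))[2][0];print('axis deg',np.degrees(np.arctan2(d[1],d[0])))
t=np.argwhere((h>90)&(h<98));P=np.array([dep(c,(260+b,170+a)) for a,b in t]);print('skirt',len(P),cv2.minEnclosingCircle(P[:,:2].astype(np.float32)))
E
```

```text
green 318.1168831168831 194.57142857142858 [531.7879795  201.01697231  81.        ]
825 [502.53653038 185.29960456 122.70390601] ((502.9502868652344, 184.74105834960938), (14.032665252685547, 41.94809341430664), 24.533668518066406)
axis deg -65.6210290309073
skirt 991 ((503.07342529296875, 184.1651153564453), 21.824350357055664)
```

View pics/w2c.png

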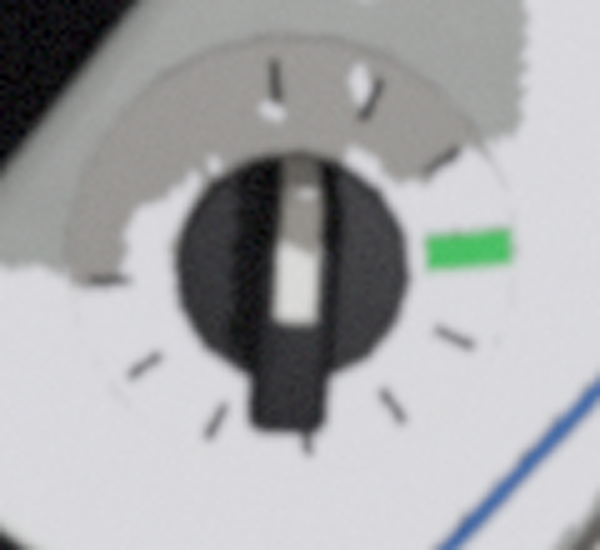

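```bash
python3 -m jog '[{"tx":5,"ty":3.7,"tz":0,"ax":0,"ay":0,"az":0.065,"jaw":-1},{"tx":0,"ty":0,"tz":44,"ax":0,"ay":0,"az":0,"jaw":-1},{"tx":0,"ty":0,"tz":44,"ax":0,"ay":0,"az":0,"jaw":-1},{"tx":0,"ty":0,"tz":44,"ax":0,"ay":0,"az":0,"jaw":-1},{"tx":0,"ty":0,"tz":0,"ax":0,"ay":0,"az":0,"jaw":-1}]' && python3 -m jog '[{"tx":0,"ty":0,"tz":0,"ax":0,"ay":0,"az":0,"jaw":1},{"tx":0,"ty":0,"tz":0,"ax":0,"ay":0,"az":0,"jaw":1},{"tx":0,"ty":0,"tz":0,"ax":0,"ay":0,"az":0,"jaw":1},{"tx":0,"ty":0,"tz":0,"ax":0,"ay":0,"az":0,"jaw":1},{"tx":0,"ty":0,"tz":0,"ax":0,"ay":0,"az":0,"jaw":1}]' 30 && python3 -m jog '[{"tx":0,"ty":0,"tz":0,"ax":0,"ay":0,"az":0,"jaw":1},{"tx":0,"ty":0,"tz":0,"ax":0,"ay":0,"az":0,"jaw":1},{"tx":0,"ty":0,"tz":0,"ax":0,"ay":0,"az":0,"jaw":1}]'
```

```text
time_s: 3.6
eef_pos: [501.5, 184.4, 97.1]
ee_rot: [-0.002, 0.543, 0.84, -0.002]
force: [0.4, 0.0, 0.4]
grip_width: 1.0
grip_force: 0.0
time_s: 4.22
eef_pos: [502.8, 184.6, 100.0]
ee_rot: [-0.0, 0.543, 0.84, -0.0]
force: [-3.2, -1.0, 6.3]
grip_width: 0.158
grip_force: 32.0
time_s: 4.6
eef_pos: [502.7, 184.6, 100.0]
ee_rot: [-0.0, 0.543, 0.84, -0.0]
force: [-4.6, -2.3, 5.4]
grip_width: 0.157
grip_force: 32.0
```

Gripped at 13.3 mm, which fits the 14 mm bar. Now turning 1.42 rad.

```bash
python3 -m jog '[{"tx":0,"ty":0,"tz":0,"ax":0,"ay":0,"az":0.142,"jaw":1},{"tx":0,"ty":0,"tz":0,"ax":0,"ay":0,"az":0.142,"jaw":1},{"tx":0,"ty":0,"tz":0,"ax":0,"ay":0,"az":0.142,"jaw":1},{"tx":0,"ty":0,"tz":0,"ax":0,"ay":0,"az":0.142,"jaw":1},{"tx":0,"ty":0,"tz":0,"ax":0,"ay":0,"az":0.142,"jaw":1}]' && python3 -m jog '[{"tx":0,"ty":0,"tz":0,"ax":0,"ay":0,"az":0.142,"jaw":1},{"tx":0,"ty":0,"tz":0,"ax":0,"ay":0,"az":0.142,"jaw":1},{"tx":0,"ty":0,"tz":0,"ax":0,"ay":0,"az":0.142,"jaw":1},{"tx":0,"ty":0,"tz":0,"ax":0,"ay":0,"az":0.142,"jaw":1},{"tx":0,"ty":0,"tz":0,"ax":0,"ay":0,"az":0.142,"jaw":1}]' && python3 -m jog '[{"tx":0,"ty":0,"tz":0,"ax":0,"ay":0,"az":0,"jaw":1},{"tx":0,"ty":0,"tz":0,"ax":0,"ay":0,"az":0,"jaw":1},{"tx":0,"ty":0,"tz":0,"ax":0,"ay":0,"az":0,"jaw":1}]'
```

```text
time_s: 5.22
eef_pos: [503.9, 184.6, 100.0]
ee_rot: [0.001, 0.803, 0.597, 0.001]
force: [4.3, -1.0, 2.0]
grip_width: 0.159
grip_force: 31.4
time_s: 5.85
eef_pos: [504.7, 183.9, 100.0]
ee_rot: [0.001, 0.96, 0.28, 0.002]
force: [7.1, -5.9, -1.1]
grip_width: 0.158
grip_force: 31.2
time_s: 6.22
eef_pos: [504.7, 183.9, 100.0]
ee_rot: [0.001, 0.959, 0.282, 0.002]
force: [5.6, -4.8, -0.9]
grip_width: 0.161
grip_force: 31.2
```

```bash
python3 -m jog '[{"tx":0,"ty":0,"tz":0,"ax":0,"ay":0,"az":0,"jaw":-1},{"tx":0,"ty":0,"tz":0,"ax":0,"ay":0,"az":0,"jaw":-1},{"tx":0,"ty":0,"tz":0,"ax":0,"ay":0,"az":0,"jaw":-1},{"tx":0,"ty":0,"tz":0,"ax":0,"ay":0,"az":0,"jaw":-1},{"tx":0,"ty":0,"tz":0,"ax":0,"ay":0,"az":0,"jaw":-1}]' && python3 -m jog '[{"tx":0,"ty":0,"tz":-44,"ax":0,"ay":0,"az":0,"jaw":-1},{"tx":0,"ty":0,"tz":-44,"ax":0,"ay":0,"az":0,"jaw":-1},{"tx":0,"ty":0,"tz":-44,"ax":0,"ay":0,"az":0,"jaw":-1},{"tx":0,"ty":0,"tz":0,"ax":0,"ay":0,"az":0,"jaw":-1},{"tx":0,"ty":0,"tz":0,"ax":0,"ay":0,"az":0,"jaw":-1}]'
python3 - <<'E'
from h import *
c=cap('wrist');save(c,'w3.png')
pr=place_of('speed_grip','wrist');print(pr[:2])
u0,v0=map(int,pr[0]['centre']) if pr else (280,205)
hsv=cv2.cvtColor(c['color'],cv2.COLOR_RGB2HSV);m=np.zeros(hsv.shape[:2],bool);m[v0-60:v0+60,u0-60:u0+60]=1
g=m&(hsv[...,0]>45)&(hsv[...,0]<85)&(hsv[...,1]>110)&(hsv[...,2]>70)
y,x=np.nonzero(g);G=atz(c,(x.mean(),y.mean()),81)
h=np.array([dep(c,(u,v)) for v in range(v0-40,v0+40) for u in range(u0-40,u0+40)])
P=h[(h[:,2]>118)&(h[:,2]<130)]
r=cv2.minAreaRect(P[:,:2].astype(np.float32));C=np.array(r[0]);d=np.linalg.svd(P[:,:2]-P[:,:2].mean(0))[2][0]
print('green',G,'bar',r,'axis',np.degrees(np.arctan2(*d[::-1])),'mark dir',np.degrees(np.arctan2(*(G[:2]-C)[::-1])))
t=cap('top');save(t,'top2.png')
E
```

```text
time_s: 6.85
eef_pos: [502.9, 184.8, 99.3]
ee_rot: [-0.0, 0.959, 0.283, -0.0]
force: [-0.2, 1.1, 0.4]
grip_width: 0.999
grip_force: 0.0
time_s: 7.48
eef_pos: [502.6, 184.7, 230.4]
ee_rot: [-0.0, 0.959, 0.283, -0.001]
force: [0.6, -0.3, -0.9]
grip_width: 0.998
grip_force: 0.0
[{'centre': [285.6, 210.9], 'conf': 0.69}]
green [530.58892099 201.44297047  81.        ] bar ((504.3469543457031, 184.01246643066406), (41.98537826538086, 13.516637802124023), 32.547828674316406) axis -147.07181459788157 mark dir 33.59300607160959
```

View pics/w3.png

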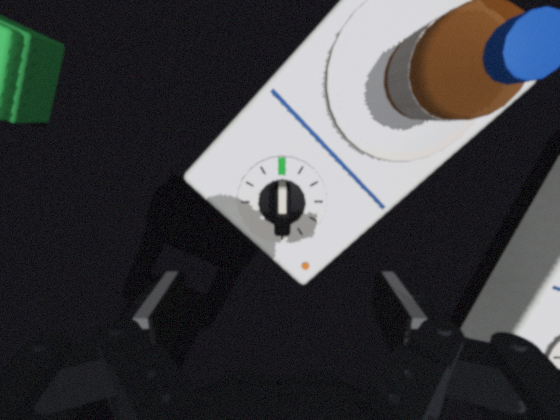

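The white pointer at (283,190) points straight at the green mark at (282,166). The bar axis is at 32.9° and the mark at about 30–34°. The bottle is upright on its plate and the gripper is clear.

```bash
python3 -c "
from rig import *
print(finish_job())"
```

```text
the job is handed in; nothing more can be done
None
```

I turned the speed knob of the stirrer with the bottle clockwise until its pointer lined up with the green mark, to within about 3° by camera measurement. I then released it, left the bottle standing and the empty stirrer untouched, and handed the job in; the hand-in returned no verdict.

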